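# Pin the board rack's sliding fence with its quick-release pin

## Task

Slide the board rack's fence up to the two chopping boards so that the hole in its foot lines up with the hole in the rail. Then lift the quick-release pin out of its cup with both of its side buttons squeezed in, and, still holding them in, push it down through both holes and gently against the springy collar until its catches are below the rail; keep it pressed down while you let the buttons spring out, then let go, leaving the fence locked. Do not force the pin (never more than about 15 N) and do not disturb the tub, the tea box, the spice jar or the can.

Things in the scene. Friction and masses are not known exactly. Their poses are not given: they have to be found in the camera images.
- rack: Board rack's feet, fixed; place and yaw vary. Origin on the worktop under the rail's middle, z up, y along the rail towards the boards. Rail 260 mm long, 70 wide, 10 thick, open below between its end feet. Screw feet set the rail's underside anywhere from 26 to 38 mm above the worktop: not measured, feel for it. At +y two fixed boards, 120 mm wide, and end plate, up to 142 mm high; inner face at y = 90 mm.
- hole_plan (a point): Point on the worktop straight below the centre of the rail's round hole (y = -30 mm of the rack); axes as the rack's. The hole is 15.5 mm wide, through the rail; the fence's foot lies over it. The top of the foot is 19 mm above the rail's underside, so 45 to 57 mm above the worktop. The rail's side lips, 29 to 35 mm from its middle, are level with the foot's top.
- fence (a joint): Travel of the steel fence along the rail, m: 0 = the 15.5 mm hole in its flat 52 mm wide, 8 mm thick foot is exactly over the rail's hole, negative = away from the boards (rack's -y). Starts at -0.070 to -0.035; stops at +0.003. Stays where left; friction 3 N. Upright plate 90 mm wide, top at 126 to 138 mm, faces -y at y = 79 mm of the rack + this value (rolled top edge 4 mm nearer): push there.
- holder: Grey plastic cup, fixed, that holds the pin: 34 mm across, 45 mm high, on a 68 mm round foot 6 mm thick. Origin on the worktop under its centre. Its bore is 26 mm wide, so the pin lifts straight out.
- pin: Quick-release pin, 0.12 kg, upright in the cup. Origin on its axis at the relaxed collar's underside; z up; y towards button a. Grey spring collar 36 mm across to z = 5 mm can be squeezed up 4 mm: 3 N starts it, 9 N takes it to its hard stop. Steel shank 14 mm thick to z = -26 mm, then a taper to 6 mm at -36 mm. Black finger rest z = 9 to 13 mm (22 mm in x, 60 in y), handle to 50 mm (18 x 24 mm).
- pin_rest (a point): On the pin's axis at the top of the finger rest (z = 13 mm of the pin), axes as the pin's. Fingertips standing on the rest either side of the handle can push the pin down even while they open: the rest reaches 30 mm from the axis along y, 12 mm beyond the released buttons.
- pin_catch (a point): On the pin's axis at the top of the two square catches (z = -17 to -23 mm of the pin), which stick out along +y and -y to 10.5 mm from the axis and block the pin at a hole unless the buttons are in. The collar must be squeezed 2 to 4 mm on the foot for them to clear the rail's underside. Locked, the spring holds them up against it with about 6 N.
- pin_tip (a point): On the pin's axis at the end of the nose (z = -36 mm of the pin).
- button_a (a joint): How far the steel button on the pin's +y side is pressed, m: 0 = out (face 18 mm from the axis, catch out), 0.005 = fully in (face 13 mm from the axis, its catch inside the shank). 4 N starts it, 8 N presses it fully; springs back. 12 mm in x, z = 19 to 41 mm of the pin. Both buttons: 36 mm over the faces when out, 26 mm when in.
- button_b (a joint): The same for the button on the pin's -y side.
- tub_1: White yoghurt tub with a foil lid, about 72 mm across and 71 mm high; bystander, origin under its centre.
- tea_box: Tea carton, 70 x 124 x 78 mm; bystander, origin under its centre.
- spice_jar: Spice jar with a dark lid, 41 mm across and 105 mm high; bystander, origin under its centre.
- can_1: Green drinks can, 66 mm across and 115 mm high; bystander, origin under its centre.
Things that resemble listed ones, but are neither listed nor needed, are in the scene too. Leave any blue look-alike of the pin alone. What is shaped like the holder but green is not meant.

How it is judged:
On the way, in this order (a step that is already met when the one before it is completed fails the run):
1. the fence has been slid until its hole is over the rail's hole (within 4 mm) (value of joint fence above -0.004 m), for 0.2 s.
2. the pin is out of its cup with both buttons squeezed in (value of joint each of button_a, button_b above 0.0035 m and z of pin_tip in the frame of holder above 0.046 m), for 0.2 s.
At the end, for the whole second after the job is handed in: The pin is upright (0.1 rad) and at rest through both holes, its tip within 5 mm of the hole's axis and below 22 mm above the worktop, fence no more than 3 mm short of aligned, buttons out (under 1.5 mm pressed) and pin and rack loaded by the collar's spring (over 4 N), so locked (value of joint fence above -0.003 m and horizontal distance between pin_tip and hole_plan below 0.005 m and height (world z) of pin_tip below 0.022 m and angle between pin's own z axis and vertical below 0.1 rad and value of joint each of button_a, button_b below 0.0015 m and contact force between pin and rack above 4 N and linear speed of pin below 0.02 m/s); the robot touches nothing.
It fails at once if the pin is forced against the rack or its fence with more than 18 N (contact force between pin and rack above 18 N).
It fails at once if tub_1 is moved more than 20 mm (distance of tub_1 from where it was at the start of the episode above 0.02 m).
It fails at once if tea_box is moved more than 20 mm (distance of tea_box from where it was at the start of the episode above 0.02 m).
It fails at once if spice_jar is moved more than 20 mm (distance of spice_jar from where it was at the start of the episode above 0.02 m).
It fails at once if can_1 is moved more than 20 mm (distance of can_1 from where it was at the start of the episode above 0.02 m).
It also fails if it takes over 64 s, if anything falls off the work surface, if the arm or the gripper's body presses on something with over 40 N, if the wrist force passes 120 N, or if a joint passes its speed limit or range.

## Robot

A 6-joint arm with a two-finger parallel gripper is mounted at the origin on a cart in front of the work surface, level with it; the furniture and walls round the work are solid. World frame = base frame: x ahead of the robot, y to its left, z up, the work surface at z = 0. Lengths are in m, angles in rad, forces in N, time in s.
With the tool pointing down it reaches from about 0.325 to 0.85 m from the base axis. Payload 4.4 kg.
Tool frame: the origin (TCP) lies midway between the tips of the shut fingers; the grasp point (between the pads) lies 19 mm behind it; z points along the fingers, y is the line along which they close (so a half turn about z gives the same grasp; the last joint's range is limited). The gripper opens to 94 mm and grips with 3 to 60 N. Pads are 16 mm wide; open, the fingers measure 119 mm over their backs; the gripper's body (75 mm by 177 mm) begins 78 mm behind the grasp point.
Start: joints at [1.01, 0.207, 1.542, -0, 1.393, -0.15], TCP at [0.229, 0.527, 0.205] pointing down, gripper open.
Joint ranges: [-2.73, 2.73], [-0.86, 2.22], [0.23, 2.46], [-1.11, 4.25], [0.08, 2.63], [-2.82, 2.82]. Speed limits (rad/s): [2.79, 2.79, 3.14, 3.14, 3.14, 3.14].

## Interface

Orientations are given as a 3x3 rotation matrix whose columns are the frame's x, y, z axes.
In Python, from bench import * gives the robot as it stands. The module is installed in compiled form; this text tells all that it offers.
- The arm moves only by the tool send_rows, never from a script. Its arguments are lists of equal length, an entry for each row: "gripper": the opening, from 0 (shut) to 1 (fully open); "slide": the shift along the tool's x, y, z in cm, a list of three; "roll": the turn about the tool's z in degrees. In form: {"gripper": [gripper, ...], "slide": [[tx, ty, tz], ...], "roll": [roll, ...]}. A call has 1 to 5 rows; each row shifts and turns the commanded pose from where the row before left it, along the tool's axes as they then stand; what a row does not reach is not made up. A row lasts 1/10 s, in which the tool goes at most 50 mm and 8.59 degrees, less where a joint would pass 70% of its speed; a pose out of reach is approached as far as the arm can. A call with a gripper value outside its range is refused whole. The fingers move at their own pace and stop on an object; "force" is the grip in N (left out, the last holds). Time passes only in rows, so rows that do not move let the fingers close. It gives the time, the measured TCP pose, the force, the opening and the grip force at its end, in the units of the state.
- read_state(): the state, without advancing time (a new reading comes with each control period).
- grab_frame(name): name is "scene" or "side" or "wrist"; returns a dict with "color" (420x560x3 uint8, red, green, blue), "depth" (420x560 float32, m along the optical axis (not along the pixel's ray), 0 where there is no reading), "vfov" (degrees; the focal length in pixels is half the picture's height over the tangent of half this angle, whatever the lens; pixels are square), "cx", "cy" (the principal point, pixels), "distortion" ([k1, k2, p1, p2, k3] as OpenCV has them; the pictures are not rectified), "xyz" and "rotation" of the camera in the world; the wrist camera has in their place "tool_from_camera" (4x4, takes a point from camera to tool coordinates, whose origin is the TCP and whose axes are the flange's). Camera axes: x right, y down, z forward; pixel columns grow to the right and rows downward; lengths in m; the calibration is good to about 2 mm. A picture is of the moment at which its call begins: read the wrist's pose just before it.
- finish_job(): hands the job in; it is judged then, once.
The state is a dict: "t": time; "q": joint angles; "qd": joint speeds; "tau": joint torques, N m; "position": TCP position; "eef_rot": TCP orientation; "contact_force": force on the tool from outside, world axes, zero at the start; "torque": the same for the moment, N m; "width": finger opening in m; "gripper_force": force on a finger pad.
Only numpy, scipy, OpenCV 4.12 (cv2) and the standard library are available. Lean on these libraries where they do the work, as an engineer would, in place of code of your own. Each camera call takes 0.05 s, during which the arm holds its last target. There are 200 camera calls.

## Working session

There is one attempt and no reset: what is moved stays moved. The work goes in short steps, Python scripts to look and compute and a tool call to move; the robot and the scene stay as the last step left them, time stands still between calls to the robot, and variables do not carry over. Pictures are saved under pics/ and viewed, at most 10 in all, crops included, and the job is handed in when it is done.

Besides the shell and the picture viewer there is one more tool, called after "Call:" as name([rows], argument=value, ...), one row to a line, values as JSON. send_rows: Moves the arm, as the interface text tells. Its arguments: {"type":"object","properties":{"gripper":{"type":"array","items":{"type":"number"}},"slide":{"type":"array","items":{"type":"array","items":{"type":"number"}}},"roll":{"type":"array","items":{"type":"number"}},"force":{"type":"number"}},"required":["gripper","slide","roll"]}

```bash
mkdir -p pics; cat > h.py <<'E'
from bench import *
import numpy as np, cv2, pickle
def snap(n,tag=None):
    s=read_state(); f=grab_frame(n); f=dict(f)
    if n=='wrist':
        T=np.eye(4);T[:3,:3]=s['eef_rot'];T[:3,3]=s['position'];C=T@np.array(f['tool_from_camera'])
        f['R'],f['p']=C[:3,:3],C[:3,3]
    else: f['R'],f['p']=np.array(f['rotation']),np.array(f['xyz'])
    f['f']=210/np.tan(np.radians(f['vfov'])/2)
    f['K']=np.array([[f['f'],0,f['cx']],[0,f['f'],f['cy']],[0,0,1.]])
    tag=tag or n
    pickle.dump(f,open(f'{tag}.pkl','wb')); cv2.imwrite(f'pics/{tag}.png',f['color'][:,:,::-1]); return f
def load(t): return pickle.load(open(t+'.pkl','rb'))
def ray(f,u,v):
    x=cv2.undistortPoints(np.array([[[u,v]]],float),f['K'],np.array(f['distortion'],float))[0,0]
    return f['R']@np.array([x[0],x[1],1.])
def dep(f,u,v):
    d=f['depth'][int(v)-1:int(v)+2,int(u)-1:int(u)+2]; d=d[d>0]
    return f['p']+ray(f,u,v)*np.median(d) if d.size else None
def atz(f,u,v,z):
    r=ray(f,u,v); return f['p']+r*(z-f['p'][2])/r[2]
def cloud(f):
    h,w=f['depth'].shape; g=np.mgrid[0:h,0:w]; uv=np.stack([g[1].ravel(),g[0].ravel()],1).astype(float)
    x=cv2.undistortPoints(uv[:,None],f['K'],np.array(f['distortion'],float))[:,0]
    P=(np.c_[x,np.ones(len(x))]*f['depth'].ravel()[:,None])@f['R'].T+f['p']
    return P.reshape(h,w,3)
def proj(f,P):
    R=f['R'].T; return cv2.projectPoints(np.atleast_2d(P).astype(float),cv2.Rodrigues(R)[0],-R@f['p'],f['K'],np.array(f['distortion'],float))[0][:,0]
E
python3 - <<'E'
from h import *
a=snap('scene');b=snap('side');
for f in(a,b): print(f['p'],f['R'].round(2).tolist(),f['f'])
s=read_state();print(s['position'],s['eef_rot'],s['width'],s['t'])
cv2.imwrite('pics/both.png',cv2.resize(np.vstack([a['color'],b['color']])[:,:,::-1],None,fx=.71,fy=.71))
E
```

```text
[0.28963534 0.55884679 0.73828175] [[-0.89, -0.33, 0.32], [-0.46, 0.66, -0.6], [-0.01, -0.68, -0.73]] 422.5166078801788
[0.62464624 1.14567033 0.65713039] [[-1.0, -0.0, -0.02], [0.01, 0.47, -0.88], [0.01, -0.88, -0.47]] 476.70322190029526
[0.22873663 0.52676367 0.20440559] [[-9.17194768e-01  3.98437746e-01 -1.05802959e-03]
 [ 3.98439050e-01  9.17193188e-01 -1.72588517e-03]
 [ 2.82759735e-04 -2.00453316e-03 -9.99997951e-01]] 0.09422804390686457 0.1
```

View pics/scene.png

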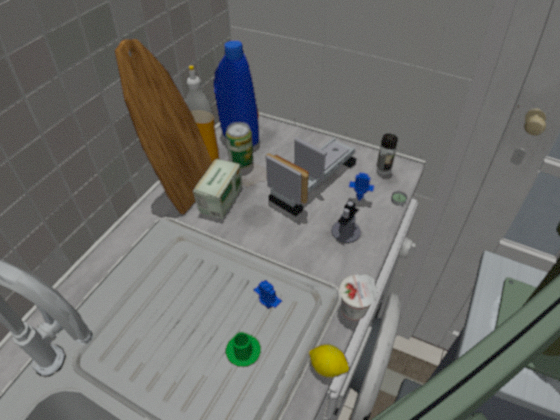

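View pics/side.png

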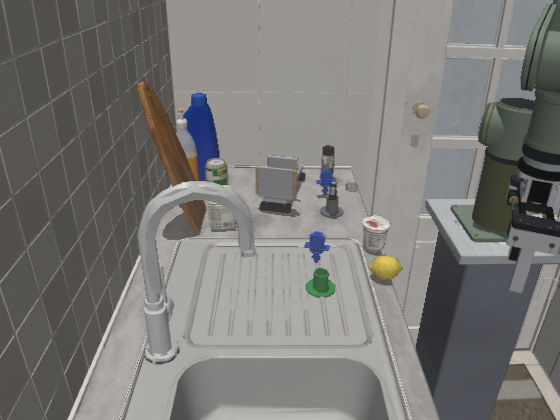

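The scene view shows the rack's boards at (287,180), the fence at (310,155) with the rail running to (350,160), and the grey cup with the pin at (347,222). The blue look-alikes are at (362,185) and (267,293), the jar is at (388,155) and the can at (238,145). In the side view the pin is at (332,203) and the rack at (279,185).

```bash
python3 - <<'E'
from h import *
a=load('scene');b=load('side')
for n,u,v in[('pin top',349,205),('cup foot',346,236),('plate',287,183),('fencetop',311,148),('rail end',348,152),('jar',389,140),('blue',362,180),('can',238,130),('tub',357,285),('tea',220,180)]:
    print(n,dep(a,u,v))
for n,u,v in[('pin',333,190),('plate',278,185),('fence',283,160),('jar',328,152),('blue',326,178)]: print('S',n,dep(b,u,v))
x=cv2.resize(a['color'][110:250,220:420,::-1],None,fx=4,fy=4,interpolation=cv2.INTER_CUBIC)
cv2.imwrite('pics/crop1.png',x)
E
```

```text
pin top [ 0.45508957 -0.06137467  0.09374802]
cup foot [ 0.44799268 -0.04963133  0.0074202 ]
plate [ 0.60458569 -0.06417093  0.09305415]
fencetop [ 0.59142934 -0.16199545  0.12821878]
rail end [ 0.53663966 -0.27977877  0.05237149]
jar [ 0.44327348 -0.30494081  0.10648461]
blue [ 0.46200096 -0.16974802  0.07476499]
can [ 0.7935831  -0.16582731  0.11242117]
tub [0.3712462  0.10695327 0.07181041]
tea [ 0.75673308 -0.01924337  0.07709384]
S pin [ 0.45719656 -0.04806137  0.0789071 ]
S plate [ 0.61049159 -0.06878532  0.08367438]
S fence [ 0.59532179 -0.16259841  0.1211018 ]
S jar [ 0.44685116 -0.29751759  0.0947537 ]
S blue [ 0.46360907 -0.17238982  0.05907334]
```

View pics/crop1.png

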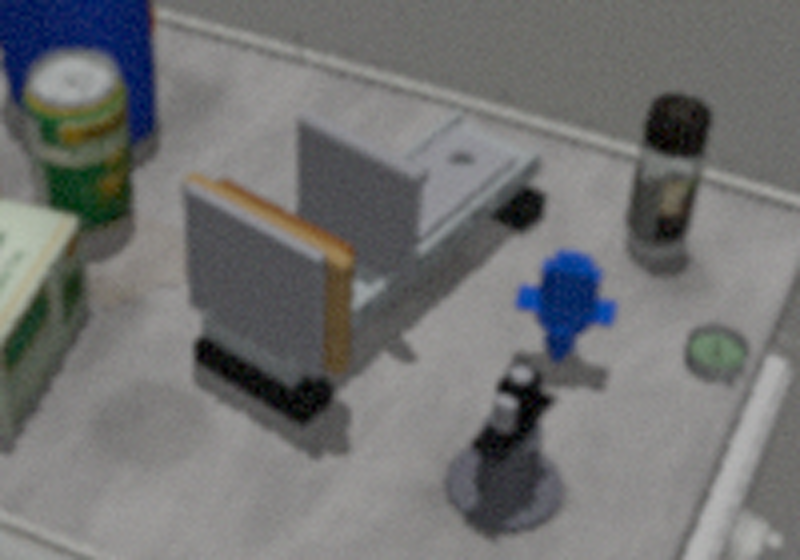

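The crop shows the fence foot's hole at full-image (335.5,149), the upright's top edge from (295,140) to (326,153), and the pin's light buttons on an axis running away from the camera. Next I fit the rack yaw and the pin.

```bash
python3 - <<'E'
from h import *
a=load('scene');b=load('side')
def plane(f,u0,u1,v0,v1):
    P=cloud(f)[v0:v1,u0:u1].reshape(-1,3); c=np.median(P,0)
    for _ in range(5):
        q=P[np.linalg.norm(P-c,axis=1)<.08]; m=q.mean(0); n=np.linalg.svd(q-m)[2][2]; d=(P-m)@n; P=P[abs(d)<.006]
    return n,m,len(P)
print(plane(a,270,298,165,188)); print(plane(b,262,294,172,196))
print('fence plate scene',plane(a,300,320,148,162))
# hole, at z 45..57
for z in(.045,.051,.057): print('hole',atz(a,335.5,149.25,z))
print(dep(a,335.5,149.25),dep(a,330,148))
for n,u,v in[('ftopL',295,139.5),('ftopR',326,154)]:
    print(n,atz(a,u,v,.132),dep(a,u,v+2))
P=cloud(a);M=(np.linalg.norm(P[...,:2]-[.452,-.057],axis=2)<.05)
for z0,z1 in((0.004,.012),(.02,.045),(.05,.06),(.065,.085),(.085,.12)):
    q=P[M&(P[...,2]>z0)&(P[...,2]<z1)]; print(z0,len(q),q.mean(0),q.min(0),q.max(0))
E
```

```text
(array([-0.23123401, -0.97278895, -0.01457713]), array([ 0.61763556, -0.06842945,  0.10342121]), 598)
(array([ 0.22911997,  0.9733949 , -0.00253346]), array([ 0.61312458, -0.0681466 ,  0.08875926]), 728)
fence plate scene (array([-0.23377239, -0.97204071, -0.02207537]), array([ 0.59457438, -0.16174958,  0.10776639]), 278)
hole [ 0.57285319 -0.28463273  0.045     ]
hole [ 0.57040208 -0.27733285  0.051     ]
hole [ 0.56795098 -0.27003296  0.057     ]
[ 0.57216153 -0.28257283  0.04669309] [ 0.58496536 -0.27489831  0.05164703]
ftopL [ 0.63670393 -0.17009045  0.132     ] [ 0.63704004 -0.17095201  0.12541758]
ftopR [ 0.55005462 -0.1528827   0.132     ] [ 0.58050566 -0.23729945  0.05373398]
0.004 327 [ 0.45207313 -0.05662667  0.00692341] [ 0.42085657 -0.097227    0.00401608] [ 0.49826178 -0.02551206  0.0119544 ]
0.02 95 [ 0.45030175 -0.05405157  0.03091559] [ 0.43772395 -0.06838833  0.02006787] [ 0.47007368 -0.04724431  0.044869  ]
0.05 122 [ 0.45277121 -0.05769894  0.05638509] [ 0.43764436 -0.09424862  0.05002138] [ 0.47189132 -0.03577419  0.05996492]
0.065 70 [ 0.45249958 -0.05551501  0.07558988] [ 0.44441375 -0.07518446  0.06521874] [ 0.46364514 -0.04728471  0.0848453 ]
0.085 101 [ 0.45421916 -0.06206812  0.09142312] [ 0.44508839 -0.08465484  0.08501888] [ 0.46514557 -0.0475777   0.09825962]
```

Call:
send_rows([
  [0,0,-2],
  [0,0,-2],
  [0,0,-2],
  [0,0,-2],
  [0,0,-2],
], gripper=[1,1,1,1,1], roll=[8,8,8,8,8])

```text
t: 0.6
position: [0.2288, 0.527, 0.3055]
eef_rot: [[-0.441, 0.897, -0.001], [0.897, 0.441, -0.001], [-0.001, -0.001, -1.0]]
contact_force: [0.7, 1.2, 0.3]
width: 0.094
gripper_force: 0.0
```

Call:
send_rows([
  [0,0,0],
  [0,0,0],
  [0,0,0],
  [0,0,0],
  [0,0,0],
], gripper=[1,1,1,1,1], roll=[8,8,8,8,8])

```text
t: 1.1
position: [0.2289, 0.527, 0.3047]
eef_rot: [[0.239, 0.971, -0.001], [0.971, -0.239, -0.001], [-0.001, -0.0, -1.0]]
contact_force: [0.3, 0.2, 0.3]
width: 0.0942
gripper_force: 0.0
```

Call:
send_rows([
  [-3.9,2.9,0],
  [-3.9,2.9,0],
  [-3.9,2.9,0],
  [-3.9,2.9,0],
  [-3.9,2.9,0],
], gripper=[1,1,1,1,1], roll=[0,0,0,0,0])

```text
t: 1.6
position: [0.3247, 0.3021, 0.3049]
eef_rot: [[0.232, 0.973, -0.0], [0.973, -0.232, -0.0], [-0.001, -0.0, -1.0]]
contact_force: [0.4, -0.1, -0.2]
width: 0.0939
gripper_force: 0.0
```

Call:
send_rows([
  [-3.9,2.9,0],
  [-3.9,2.9,0],
  [-3.9,2.9,0],
  [-3.9,2.9,0],
  [0,0,0],
], gripper=[1,1,1,1,1], roll=[0,0,0,0,0])

```text
t: 2.1
position: [0.4026, 0.1201, 0.3049]
eef_rot: [[0.242, 0.97, -0.0], [0.97, -0.242, -0.002], [-0.002, 0.0, -1.0]]
contact_force: [-0.2, 0.5, -0.3]
width: 0.0943
gripper_force: 0.0
```

Call:
send_rows([
  [-3.7,2.5,0],
  [-3.7,2.5,0],
  [-3.7,2.5,0],
  [-3.7,2.5,0],
  [-3.7,2.5,0],
], gripper=[1,1,1,1,1], roll=[0,0,0,0,0])

```text
t: 2.6
position: [0.4797, -0.0845, 0.3051]
eef_rot: [[0.232, 0.973, -0.0], [0.973, -0.232, 0.001], [0.001, -0.001, -1.0]]
contact_force: [0.2, -0.2, 0.5]
width: 0.0939
gripper_force: 0.0
```

Call:
send_rows([
  [-3.7,2.5,0],
  [0,0,0],
  [0,0,0],
], gripper=[1,1,1], roll=[0,0,0])

```text
t: 2.9
position: [0.495, -0.1253, 0.3045]
eef_rot: [[0.234, 0.972, -0.002], [0.972, -0.234, 0.002], [0.001, -0.002, -1.0]]
contact_force: [-0.2, -0.1, -0.0]
width: 0.0941
gripper_force: 0.0
```

```bash
python3 - <<'E'
from h import *
f=snap('wrist','w1'); print(f['p'],f['R'].round(2).tolist(),f['f'])
E
```

```text
[ 0.51479063 -0.04398251  0.48344508] [[0.97, -0.22, -0.07], [-0.23, -0.93, -0.28], [-0.0, 0.29, -0.96]] 290.31924287876666
```

View pics/w1.png

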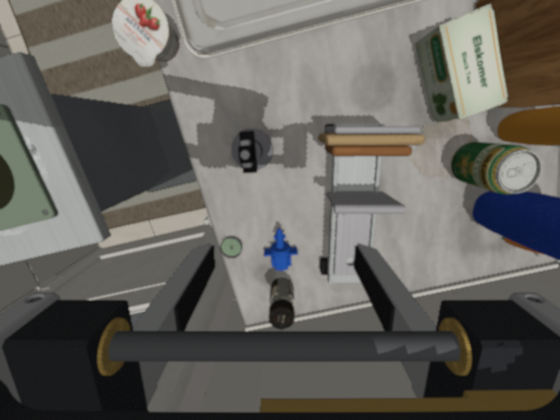

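The wrist view shows the pin at (248,151), with its rest long in the image's vertical direction. The fence plate's top edge runs (330,195)–(403,208), and the boards are at y 127–155. The foot and rail are below, at (350,245).

```bash
python3 - <<'E'
from h import *
f=load('w1'); c=f['color'][:,:,::-1]
A=cv2.resize(c[115:185,205:295],None,fx=8,fy=8,interpolation=cv2.INTER_CUBIC)[:, :400*2]
B=cv2.resize(c[115:290,310:415],None,fx=3.2,fy=3.2,interpolation=cv2.INTER_CUBIC)
A=cv2.resize(A,(450,350));h=max(A.shape[0],B.shape[0]);A=cv2.copyMakeBorder(A,0,h-A.shape[0],0,0,0);B=cv2.copyMakeBorder(B,0,h-B.shape[0],0,0,0)
cv2.imwrite('pics/crop2.png',np.hstack([A,B])); print(np.hstack([A,B]).shape)
E
```

```text
(560, 786, 3)
```

View pics/crop2.png

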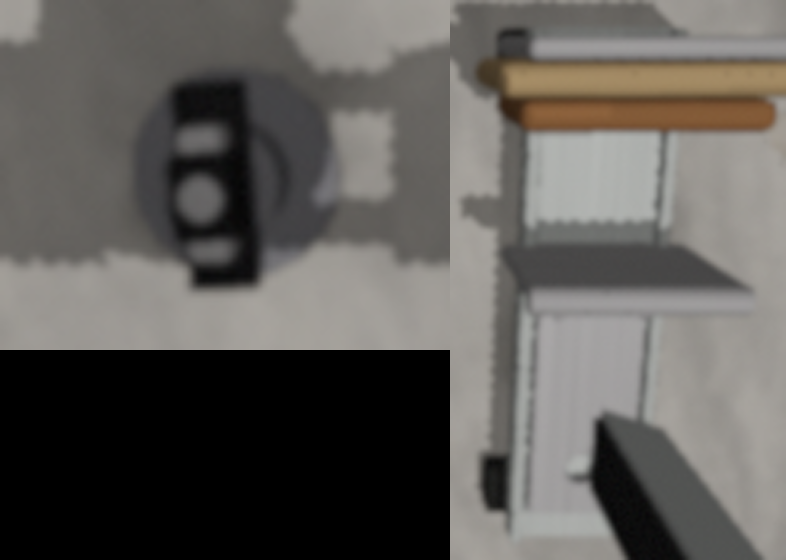

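```bash
python3 - <<'E'
from h import *
f=load('w1');a=load('scene'); b=load('side')
y=np.array([.2315,.9728,0]);x=np.array([.9728,-.2315,0])
print('cos check R')
e1=atz(f,246.4,132.2,.058);e2=atz(f,250,171.8,.058);d=e1-e2
print('rest ends',e1,e2,np.linalg.norm(d),np.degrees(np.arctan2(d[1],d[0])),'mid',(e1+e2)/2)
print('handle top',atz(f,244.8,154.6,.095),dep(f,244.8,154.6))
# cup, from scene: lsq triangulation of handle top  scene crop(520,375)->(350,203.7)
def tri(*r):
    A=0;B=0
    for g,u,v in r:
        d=ray(g,u,v);d/=np.linalg.norm(d);M=np.eye(3)-np.outer(d,d);A=A+M;B=B+M@g['p']
    return np.linalg.solve(A,B)
print('tri handle top',tri((f,244.8,154.6),(a,350.4,203.5)))
h=tri((f,350.6,260.9),(a,335.5,149.25));print('tri hole',h)
print('hole depth',dep(f,346,262),dep(f,344,240))
for z in(.126,.132,.138):
  L,R=atz(f,334,212.2,z),atz(f,404.4,211.25,z);d=R-L
  print('lip',z,L,R,np.linalg.norm(d),np.degrees(np.arctan2(d[1],d[0])),'mid x,y', (L+R)@x/2,(L+R)@y/2)
print('lip depth',[dep(f,u,211) for u in(350,370,390)],[dep(f,u,208) for u in (350,370,390)])
for v in(150,154,157,160): print('board',v,dep(f,350,v),dep(f,350,v)@y)
print('foot top z via depth', [dep(f,u,v)[2] for u,v in((338,230),(345,225),(350,230),(355,235))],'railtop', [dep(f,u,v)[2] for u,v in((345,165),(355,170),(345,175))])
for z in(.034,.04,.048,.052):print('rail end', z,atz(f,329.4,281.6,z)@y,'hole',h@y)
E
```

```text
cos check R
rest ends [ 0.46028134 -0.03925741  0.058     ] [ 0.45028502 -0.09457662  0.058     ] 0.05621513216624021 79.75704047072419 mid [ 0.45528318 -0.06691702  0.058     ]
handle top [ 0.45528087 -0.06664853  0.095     ] [ 0.45520975 -0.06667562  0.09453579]
tri handle top [ 0.45455137 -0.06695793  0.09342071]
tri hole [ 0.56948749 -0.27316602  0.05424285]
hole depth [ 0.56347969 -0.27886348  0.0435579 ] [ 0.5663612  -0.23622154  0.05036947]
lip 0.126 [ 0.55163    -0.16183998  0.126     ] [ 0.63988149 -0.18174139  0.126     ] 0.09046763116626107 -12.708078120315534 mid x,y 0.6193207311781985 -0.02920052525574235
lip 0.132 [ 0.55101162 -0.15986165  0.132     ] [ 0.63778174 -0.179429    0.132     ] 0.08894906000919328 -12.708078120315552 mid x,y 0.6175019825390452 -0.027428140479442004
lip 0.138 [ 0.55039324 -0.15788332  0.138     ] [ 0.63568199 -0.17711661  0.138     ] 0.08743048885212536 -12.70807812031555 mid x,y 0.6156832338998918 -0.02565575570314166
lip depth [array([ 0.57115554, -0.16348945,  0.13063531]), array([ 0.5958221 , -0.16943158,  0.13058812]), array([ 0.62045208,
[... 252 characters left out ...]
[ 0.58527076 -0.09472255  0.12073172] 0.043344085413391006
board 157 [ 0.59993456 -0.1102169   0.04133089] 0.031665850927045214
board 160 [ 0.59909204 -0.1145674   0.04171636] 0.02723864337234863
foot top z via depth [np.float64(0.05027799587455761), np.float64(0.05018170944538364), np.float64(0.050409929871728876), np.float64(0.05065866815004788)] railtop [np.float64(0.040873102402690875), np.float64(0.041837613153975994), np.float64(0.04134244930534997)]
rail end 0.034 -0.1830112259579864 hole -0.1338995477218512
rail end 0.04 -0.179548301357075 hole -0.1338995477218512
rail end 0.048 -0.17493106855585966 hole -0.1338995477218512
rail end 0.052 -0.17262245215525207 hole -0.1338995477218512
```

Call:
send_rows([
  [-2,3.6,0],
  [-2,3.6,0],
  [-2,3.5,0],
  [0,0,0],
  [0,0,4],
], gripper=[0,0,0,0,0], roll=[0,0,0,0,0])

```text
t: 3.45
position: [0.5892, -0.2089, 0.2713]
eef_rot: [[0.231, 0.973, 0.011], [0.973, -0.231, -0.005], [-0.002, 0.012, -1.0]]
contact_force: [1.0, -0.7, 0.2]
width: 0.0576
gripper_force: 0.0
```

Call:
send_rows([
  [0,0,4.5],
  [0,0,4.5],
  [0,0,4.5],
  [0,0,4.4],
  [0,0,0],
], gripper=[0,0,0,0,0], roll=[0,0,0,0,0])

```text
t: 3.95
position: [0.5791, -0.2035, 0.0796]
eef_rot: [[0.231, 0.973, -0.014], [0.973, -0.231, 0.008], [0.004, -0.015, -1.0]]
contact_force: [-1.0, 0.9, -1.4]
width: 0.0175
gripper_force: 0.0
```

Call:
send_rows([
  [0,0,0],
  [0,0,0],
  [1,0,0],
  [1,0,0],
  [0.5,0,0],
], gripper=[0,0,0,0,0], roll=[0,0,0,0,0])

```text
t: 4.45
position: [0.5923, -0.1836, 0.088]
eef_rot: [[0.232, 0.973, 0.002], [0.973, -0.232, -0.001], [-0.0, 0.002, -1.0]]
contact_force: [0.6, 1.0, 0.5]
width: 0.0006
gripper_force: 0.0
```

Call:
send_rows([
  [0.8,0,0],
  [0.8,0,0],
  [0.8,0,0],
  [0.8,0,0],
  [0.8,0,0],
], gripper=[0,0,0,0,0], roll=[0,0,0,0,0])

```text
t: 4.95
position: [0.601, -0.1455, 0.0867]
eef_rot: [[0.233, 0.972, 0.001], [0.972, -0.233, -0.001], [-0.0, 0.001, -1.0]]
contact_force: [-0.2, -4.5, 3.3]
width: 0.0002
gripper_force: 1.8
```

Call:
send_rows([
  [0,0,0],
  [0,0,0],
], gripper=[0,0], roll=[0,0])

```text
t: 5.15
position: [0.5998, -0.1442, 0.0855]
eef_rot: [[0.233, 0.973, -0.002], [0.973, -0.233, 0.002], [0.002, -0.002, -1.0]]
contact_force: [0.8, -0.4, -0.1]
width: 0.0005
gripper_force: 0.0
```

```bash
python3 - <<'E'
from h import *
f=snap('wrist','w2');s=read_state();print(s['position'],s['contact_force'],s['position']@np.array([.2315,.9728,0]))
P=cloud(f);y=np.array([.2315,.9728,0]);x=np.array([.9728,-.2315,0])
X=P@x;Y=P@y;Z=P[...,2]
# horizontal surfaces: profile of height along y within |x-x0|<.03
m=(abs(X-.6175)<.03)&(Z>.03)&(Z<.16)
for y0 in np.arange(-.02,.08,.004):
    q=Z[m&(Y>=y0)&(Y<y0+.004)]; print(round(y0,3),len(q),np.percentile(q,[5,50,95]).round(3) if len(q) else '')
E
```

```text
[ 0.59968221 -0.14446475  0.08544441] [-0.216046    0.08949371 -0.2315845 ] -0.0017088736583824593
-0.02 0 
-0.016 0 
-0.012 0 
-0.008 26 [0.152 0.153 0.155]
-0.004 47 [0.151 0.155 0.156]
0.0 67 [0.149 0.155 0.156]
0.004 1002 [0.127 0.141 0.154]
0.008 815 [0.128 0.132 0.151]
0.012 833 [0.13  0.131 0.132]
0.016 1292 [0.123 0.13  0.132]
0.02 4176 [0.053 0.099 0.126]
0.024 0 
0.028 0 
0.032 0 
0.036 0 
0.04 485 [0.117 0.12  0.122]
0.044 855 [0.121 0.122 0.123]
0.048 1003 [0.12  0.121 0.123]
0.052 598 [0.118 0.12  0.127]
0.056 972 [0.128 0.129 0.13 ]
0.06 1100 [0.129 0.13  0.131]
0.064 1251 [0.125 0.128 0.13 ]
0.068 954 [0.133 0.135 0.136]
0.072 1272 [0.134 0.135 0.136]
0.076 1218 [0.041 0.094 0.134]
```

View pics/w2.png

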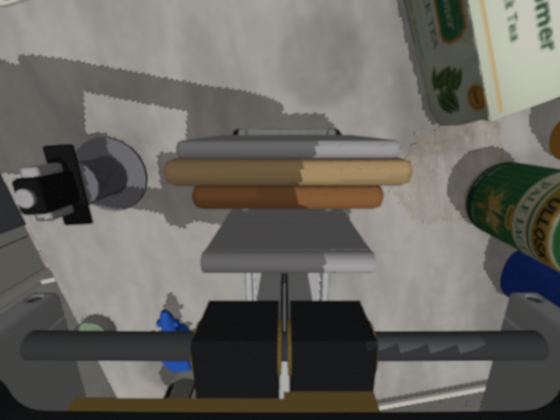

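The fence is being pushed; its top edge is at row 262 and the inner board at row 200, so roughly 17–20 mm remain. I push slowly on to the stop.

Call:
send_rows([
  [0.4,0,0],
  [0.4,0,0],
  [0.4,0,0],
  [0,0,0],
  [0,0,0],
], gripper=[0,0,0,0,0], roll=[0,0,0,0,0])

```text
t: 5.7
position: [0.6033, -0.1335, 0.0864]
eef_rot: [[0.233, 0.972, 0.0], [0.972, -0.233, 0.001], [0.001, -0.0, -1.0]]
contact_force: [1.0, -1.0, -0.6]
width: 0.0006
gripper_force: 0.4
```

```bash
cat > gap.py <<'E'
from h import *
import sys
f=snap('wrist',sys.argv[1]);s=read_state();y=np.array([.2315,.9728,0]);x=np.array([.9728,-.2315,0]);print(s['position'],s['contact_force'],s['position']@y)
P=cloud(f);X=P@x;Y=P@y;Z=P[...,2]
m=(abs(X-.6175)<.03)&(Z>.108)&(Z<.14)
for y0 in np.arange(.0,.056,.002):
    q=Z[m&(Y>=y0)&(Y<y0+.002)]; print(round(y0,3),len(q),np.percentile(q,[5,50,95]).round(3) if len(q) else '')
E
python3 gap.py w3
```

```text
[ 0.60349003 -0.13355395  0.08660131] [-0.14078669 -0.16641774 -0.24599191] 0.009786660892737248
0.0 0 
0.002 0 
0.004 0 
0.006 0 
0.008 0 
0.01 0 
0.012 0 
0.014 0 
0.016 84 [0.125 0.133 0.139]
0.018 551 [0.128 0.134 0.139]
0.02 200 [0.128 0.13  0.131]
0.022 339 [0.13  0.131 0.132]
0.024 404 [0.13  0.131 0.132]
0.026 478 [0.13  0.131 0.132]
0.028 594 [0.128 0.13  0.131]
0.03 1899 [0.109 0.121 0.129]
0.032 1 [0.124 0.124 0.124]
0.034 0 
0.036 0 
0.038 0 
0.04 4 [0.119 0.119 0.119]
0.042 330 [0.12  0.121 0.122]
0.044 367 [0.121 0.122 0.123]
0.046 421 [0.121 0.122 0.123]
0.048 461 [0.121 0.122 0.123]
0.05 475 [0.12  0.121 0.122]
0.052 353 [0.118 0.12  0.122]
0.054 119 [0.126 0.127 0.128]
```

Call:
send_rows([
  [0.2,0,0],
  [0.2,0,0],
  [0.15,0,0],
  [0,0,0],
  [0,0,0],
], gripper=[0,0,0,0,0], roll=[0,0,0,0,0])

```text
t: 6.25
position: [0.6048, -0.1286, 0.0867]
eef_rot: [[0.233, 0.972, 0.001], [0.972, -0.233, 0.0], [0.0, 0.001, -1.0]]
contact_force: [-0.7, -2.6, -0.4]
width: 0.0004
gripper_force: 1.1
```

Call:
send_rows([
  [0.1,0,0],
  [0.1,0,0],
  [0,0,0],
], gripper=[0,0,0], roll=[0,0,0])

```text
t: 6.55
position: [0.6052, -0.1267, 0.0867]
eef_rot: [[0.233, 0.972, 0.0], [0.972, -0.233, -0.0], [0.0, 0.0, -1.0]]
contact_force: [-0.4, -1.9, 0.4]
width: 0.0005
gripper_force: 1.3
```

```bash
python3 gap.py w4 | grep -v ' 0 $'
```

```text
[ 0.60521764 -0.12673857  0.08666133] [-0.57014803 -2.51562151  0.8490053 ] 0.01681660395038756
0.022 2 [0.125 0.13  0.135]
0.024 213 [0.127 0.133 0.139]
0.026 525 [0.128 0.132 0.139]
0.028 248 [0.129 0.13  0.131]
0.03 366 [0.13  0.131 0.132]
0.032 456 [0.13  0.131 0.132]
0.034 544 [0.129 0.131 0.132]
0.036 1092 [0.114 0.127 0.13 ]
0.038 947 [0.111 0.119 0.127]
0.04 2 [0.119 0.119 0.119]
0.042 275 [0.12  0.121 0.122]
0.044 341 [0.121 0.122 0.122]
0.046 407 [0.121 0.122 0.123]
0.048 450 [0.121 0.122 0.123]
0.05 464 [0.12  0.121 0.122]
0.052 311 [0.118 0.12  0.121]
0.054 17 [0.124 0.125 0.127]
```

Call:
send_rows([
  [-4.4,0,0],
  [-4.4,0,0],
  [-4.4,0,-2.5],
  [-4.4,0,-2],
  [0,0,0],
], gripper=[0,0,0,0,0], roll=[0,0,0,0,0])

```text
t: 7.1
position: [0.5655, -0.3036, 0.1353]
eef_rot: [[0.239, 0.971, 0.007], [0.971, -0.239, -0.005], [-0.004, 0.008, -1.0]]
contact_force: [0.8, -0.4, 1.3]
width: 0.0004
gripper_force: 0.0
```

Call:
send_rows([
  [0,0,0],
  [0,0,0],
], gripper=[0,0], roll=[0,0])

```text
t: 7.3
position: [0.5639, -0.2955, 0.1301]
eef_rot: [[0.232, 0.973, -0.001], [0.973, -0.232, 0.002], [0.002, -0.002, -1.0]]
contact_force: [-0.4, 0.1, -1.1]
width: 0.0006
gripper_force: 0.0
```

```bash
python3 - <<'E'
from h import *
f=snap('wrist','w5');a=snap('scene','s2');print(read_state()['position'])
y=np.array([.2315,.9728,0]);x=np.array([.9728,-.2315,0])
P=x*.6175-y*.0785+[0,0,.05]; uv=proj(f,P)[0];ua=proj(a,P)[0];print(uv,ua)
def cr(g,c,r,k):
    u,v=np.round(c).astype(int);print(u-r,v-r);return cv2.resize(g['color'][v-r:v+r,u-r:u+r,::-1],None,fx=k,fy=k,interpolation=cv2.INTER_CUBIC)
cv2.imwrite('pics/crop3.png',np.hstack([cr(f,uv,25,8),cr(a,ua,25,8)]))
E
```

```text
[ 0.56389362 -0.29505275  0.1298212 ]
[284.87825088 132.62516918] [322.38943813 160.94218315]
260 108
297 136
```

View pics/crop3.png

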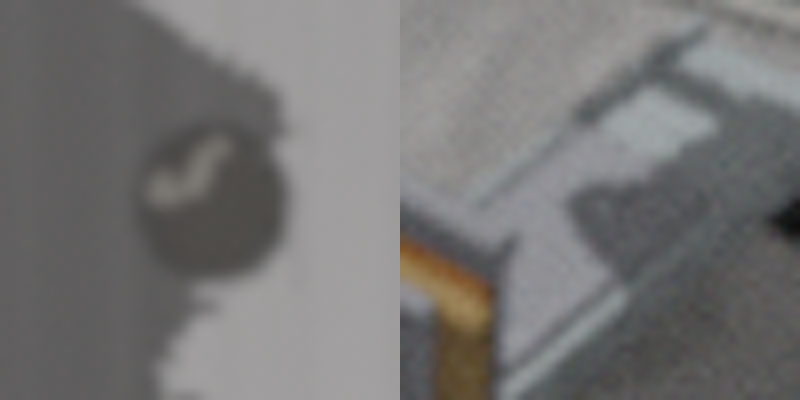

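The left crop shows the foot hole centred at full-frame (286.5,133.1), about 18 px across. No obvious rail crescent is visible inside. I enhance it to check for one.

```bash
python3 - <<'E'
from h import *
f=load('w5');y=np.array([.2315,.9728,0]);x=np.array([.9728,-.2315,0])
p=atz(f,286.5,133.1,.0503);print('foot hole',p,p@x,p@y)
g=cv2.GaussianBlur(f['color'].astype(np.float32).mean(2),(3,3),0)
print(g[120:146:1,274:300:2].round().astype(int))
Z=cloud(f)[...,2];print((Z[120:146:2,274:300:2]*1000).round().astype(int))
c=np.clip((g[108:158,260:312]-50)*3.5,0,255).astype(np.uint8);cv2.imwrite('pics/c4.png',cv2.resize(c,None,fx=9,fy=9,interpolation=cv2.INTER_CUBIC))
E
```

```text
foot hole [ 0.58379802 -0.22001838  0.0503    ] 0.6188529731544976 -0.07888464133797132
[[ 97  96  94  94  97  98  96  95  96  99 118 150 156]
 [ 97  96  94  94  96  97  95  94  96  96 113 148 156]
 [ 97  96  94  94  95  93  92  91  94  96 111 145 155]
 [ 97  96  94  92  91  87  87  87  89  94 108 141 153]
 [ 97  96  93  89  84  82  88  86  84  91 109 139 153]
 [ 97  97  92  84  79  83  96  91  80  88 116 145 154]
 [ 97  96  89  79  77  91 105  95  79  86 121 150 156]
 [ 97  96  86  78  79 100 108  91  78  84 119 151 156]
 [ 97  94  85  83  85 107 105  84  77  81 109 147 156]
 [ 97  93  88  94  95 112 101  80  76  78  98 141 156]
 [ 97  93  94 106 105 114  96  78  76  76  91 135 156]
 [ 97  92  98 113 110 110  90  77  76  76  86 129 155]
 [ 96  91  96 111 106  99  84  77  76  76  85 127 154]
 [ 96  90  89  99  95  87  79  77  76  75  85 127 154]
 [ 96  89  82  86  83  79  77  76  75  75  86 129 154]
 [ 96  90  78  77  77  76  77  76  75  75  86 132 155]
 [ 97  91  79  74  75  76  77  76  76  75  89 134 155]
 [ 96  93  81  74  75  76  76  76  76  77  95 138 155]
 [ 96  94  83  74  75 
[... 265 characters left out ...]
3  92  92 105 119 127 138 150 157 155 156]
 [ 97  96  93  93  95 115 133 143 151 156 158 156 156]
 [ 97  96  93  93  96 114 134 150 156 158 158 157 157]]
[[50 50 51 50 50 50 51 52 51 50 51 51 50]
 [50 51 50 50 50 51 52 50 51 50 51 50 51]
 [51 51 49 51 50 40 40 40 49 51 51 50 51]
 [50 51 50 49 -1  0 -2 -1  0 37 51 51 49]
 [50 51 50  0 -1  0 -1 -1  1  0 50 51 52]
 [50 50 49  0  1 -1  0  0  0 -1  0 51 50]
 [49 50 40  0  0 -1 -1 -2  0  1  0 50 50]
 [51 40 45 -2 -2 -1 -1 -1 -1  1 -1 51 50]
 [51 42 49  0 -2 -1 -1 -2  1 -2 -1 52 50]
 [51 41 50 -1  0  1  0 -1  0  0 49 51 50]
 [50 40 49 51 30 -1  0 -1  0 46 51 51 50]
 [50 41 51 51 51 51 50 50 50 51 50 51 50]
 [50 52 49 50 51 50 49 50 50 51 50 52 51]]
```

Depth sees the worktop through both holes, with only about 1 mm of rail showing on the +y side. So the fence is aligned to about +1 mm. Now the pin.

Call:
send_rows([
  [0,0,-4],
  [0,0,-4],
  [0,0,-2],
  [0,0,0],
  [0,0,0],
], gripper=[0,0,0,0,0], roll=[8,8,8,8,8])

```text
t: 7.9
position: [0.565, -0.2958, 0.2319]
eef_rot: [[0.806, 0.592, 0.001], [0.592, -0.806, -0.0], [0.001, 0.001, -1.0]]
contact_force: [-0.4, 0.2, -0.4]
width: 0.0006
gripper_force: 0.0
```

Call:
send_rows([
  [0,0,0],
  [0,0,0],
  [0,0,0],
  [0,0,0],
  [0,0,0],
], gripper=[0,0,0,0,0], roll=[8,8,8,8,8])

```text
t: 8.4
position: [0.5643, -0.2954, 0.2301]
eef_rot: [[0.998, -0.064, -0.001], [-0.064, -0.998, 0.002], [-0.001, -0.001, -1.0]]
contact_force: [-0.9, 0.6, -0.2]
width: 0.0003
gripper_force: 0.0
```

Call:
send_rows([
  [0,0,0],
  [-3.3,-2.9,0],
  [-3.3,-2.9,0],
  [-3.3,-2.9,0],
  [-3.3,-2.9,0],
], gripper=[0.6,0.6,0.6,0.6,0.6], roll=[6.8,0,0,0,0])

```text
t: 8.9
position: [0.4535, -0.1568, 0.23]
eef_rot: [[0.984, -0.177, -0.002], [-0.177, -0.984, 0.002], [-0.002, -0.001, -1.0]]
contact_force: [0.3, 0.8, 0.9]
width: 0.0375
gripper_force: 0.0
```

Call:
send_rows([
  [-3.3,-3,0],
  [-3.3,-3,0],
  [-3.3,-3,4],
  [0,0,4],
  [0,0,0],
], gripper=[0.6,0.6,0.6,0.6,0.6], roll=[0,0,0,0,0])

```text
t: 9.4
position: [0.3727, -0.0556, 0.1528]
eef_rot: [[0.985, -0.175, -0.011], [-0.175, -0.985, 0.005], [-0.011, -0.003, -1.0]]
contact_force: [-1.1, 0.4, 0.0]
width: 0.0562
gripper_force: 0.0
```

Call:
send_rows([
  [0,0,0],
  [0,0,0],
], gripper=[0.6,0.6], roll=[0,0])

```text
t: 9.6
position: [0.3798, -0.0599, 0.1596]
eef_rot: [[0.984, -0.178, 0.003], [-0.178, -0.984, -0.001], [0.003, 0.001, -1.0]]
contact_force: [-0.2, 0.1, 0.4]
width: 0.0564
gripper_force: 0.0
```

```bash
python3 - <<'E'
from h import *
f=snap('wrist','w6');s=read_state();print(s['position'],s['eef_rot'].round(3).tolist() if hasattr(s['eef_rot'],'round') else s['eef_rot'])
c=proj(f,[.4553,-.0668,.075])[0];print(c)
u,v=c.astype(int);print(u-48,v-36);cv2.imwrite('pics/crop5.png',cv2.resize(f['color'][v-36:v+36,u-48:u+48,::-1],None,fx=8,fy=8,interpolation=cv2.INTER_CUBIC))
E
```

```text
[ 0.38004681 -0.06016302  0.15979108] [[0.984, -0.179, 0.003], [-0.179, -0.984, -0.001], [0.004, 0.001, -1.0]]
[275.99133396 136.23888389]
227 100
```

View pics/crop5.png

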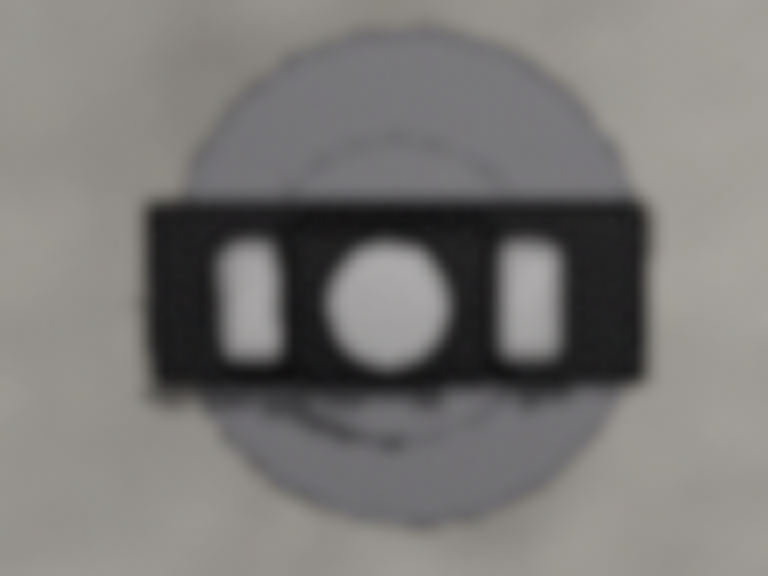

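The crop shows the handle top at full-frame (275.5,138.0) and the buttons symmetric at (258,138) and (293,138). The rest's edges are parallel to the image rows.

```bash
python3 - <<'E'
from h import *
f=load('w6');s=read_state();R=np.array(s['eef_rot']);p=np.array(s['position'])
c=atz(f,275.5,138.0,.095);print('handle',c,dep(f,275.5,138))
L=atz(f,227+148/8,100+293/8,.058);Rr=atz(f,227+646/8,100+292/8,.058);print('rest mid',(L+Rr)/2,np.linalg.norm(Rr-L))
print('dir in tool',R.T@(Rr-L)); print('slide cm handle',100*R.T@(c-p),'rest',100*R.T@((L+Rr)/2-p))
P=cloud(f);q=P[(np.linalg.norm(P[...,:2]-c[:2],axis=2)<.028)];z=q[:,2];print(np.histogram(z,np.arange(.04,.1,.004)), [np.median(z[(z>a)&(z<b)]).round(4) for a,b in((.05,.065),(.082,.09),(.09,.1))])
E
```

```text
handle [ 0.45450252 -0.066761    0.095     ] [ 0.45447724 -0.06673301  0.09415969]
rest mid [ 0.4544947  -0.06680868  0.058     ] 0.058283364997438566
dir in tool [1.13014415e-04 5.82832422e-02 3.92343654e-05]
slide cm handle [ 7.42022114 -0.6850705   6.50551362] rest [ 7.40693102 -0.68270367 10.20549215]
(array([  0,   8, 225,  19, 543,   0,   0,   0,   0,   0,  23, 173, 426,
       196]), array([0.04 , 0.044, 0.048, 0.052, 0.056, 0.06 , 0.064, 0.068, 0.072,
       0.076, 0.08 , 0.084, 0.088, 0.092, 0.096])) [np.float64(0.0573), np.float64(0.0859), np.float64(0.0915)]
```

Call:
send_rows([
  [3.7,-0.35,0],
  [3.7,-0.35,0],
  [0,0,0],
  [0,0,4],
  [0,0,3],
], gripper=[0.6,0.6,0.6,0.6,0.6], roll=[0,0,0,0,0])

```text
t: 10.15
position: [0.4534, -0.0665, 0.0882]
eef_rot: [[0.984, -0.179, 0.002], [-0.179, -0.984, -0.001], [0.003, 0.001, -1.0]]
contact_force: [-0.1, 0.2, -0.6]
width: 0.0565
gripper_force: 0.0
```

Call:
send_rows([
  [0,0,2],
  [0,0,0.9],
  [0,0,0],
  [0,0,0],
  [0,0,0],
], gripper=[0.6,0.6,0.6,0.6,0.6], roll=[0,0,0,0,0])

```text
t: 10.65
position: [0.4536, -0.0662, 0.0604]
eef_rot: [[0.984, -0.179, 0.003], [-0.179, -0.984, -0.001], [0.003, 0.0, -1.0]]
contact_force: [0.1, 0.2, 1.1]
width: 0.0565
gripper_force: 0.0
```

Call:
send_rows([
  [0.1,0.05,0.1],
  [0,0,0.1],
  [0,0,0],
  [0,0,0],
  [0,0,0],
], gripper=[0.6,0.6,0.4,0.2,0.2], roll=[0,0,0,0,0], force=25)

```text
t: 11.15
position: [0.4535, -0.0663, 0.0572]
eef_rot: [[0.984, -0.179, 0.001], [-0.179, -0.984, -0.0], [0.001, -0.0, -1.0]]
contact_force: [0.2, 2.2, 3.7]
width: 0.0357
gripper_force: 3.3
```

Call:
send_rows([
  [0,0,0],
  [0,0,0],
  [0,0,0],
  [0,0,0],
  [0,0,0],
], gripper=[0.15,0.15,0.15,0.15,0.15], roll=[0,0,0,0,0])

```text
t: 11.65
position: [0.4535, -0.0664, 0.057]
eef_rot: [[0.984, -0.179, 0.001], [-0.179, -0.984, -0.0], [0.001, 0.0, -1.0]]
contact_force: [1.5, 0.1, 4.1]
width: 0.0249
gripper_force: 25.0
```

Call:
send_rows([
  [0,0,-1],
  [0,0,-2],
  [0,0,-2],
  [0,0,-2],
  [0,0,-2],
], gripper=[0.15,0.15,0.15,0.15,0.15], roll=[0,0,0,0,0])

```text
t: 12.15
position: [0.4512, -0.0658, 0.1466]
eef_rot: [[0.984, -0.178, -0.004], [-0.178, -0.984, 0.001], [-0.004, -0.0, -1.0]]
contact_force: [0.7, -0.4, -0.6]
width: 0.0246
gripper_force: 25.0
```

Call:
send_rows([
  [0,0,-1],
  [0,0,0],
  [0,0,0],
  [0,0,0],
  [0,0,0],
], gripper=[0.15,0.15,0.15,0.15,0.15], roll=[0,0,0,0,0])

```text
t: 12.65
position: [0.452, -0.066, 0.1555]
eef_rot: [[0.984, -0.178, -0.003], [-0.178, -0.984, 0.001], [-0.003, -0.0, -1.0]]
contact_force: [-1.2, 0.4, -0.9]
width: 0.0248
gripper_force: 25.0
```

```bash
python3 - <<'E'
from h import *
f=snap('wrist','w7');s=read_state();R=np.array(s['eef_rot']);p=np.array(s['position']);print(p,s['width'],s['contact_force'])
# handle top expected TCP z +.037
c=proj(f,p+[0,0,.037])[0];print(c);u,v=c.astype(int);u0,v0=u-50,v-50;print(u0,v0)
side=snap('side','d7');cs=proj(side,p+[0,0,0])[0].astype(int);print(cs-30)
A=cv2.resize(f['color'][v0:v0+100,u0:u0+100,::-1],(500,500),interpolation=cv2.INTER_CUBIC)
B=cv2.resize(side['color'][cs[1]-30:cs[1]+30,cs[0]-18:cs[0]+18,::-1],(300,500),interpolation=cv2.INTER_CUBIC)
cv2.imwrite('pics/crop7.png',np.hstack([A,B]))
E
```

```text
[ 0.45220075 -0.06608141  0.15570663] 0.024953374504905104 [-0.16269056 -0.72893072 -1.21383966]
[283.6134894  284.84519909]
233 234
[305 132]
```

View pics/crop7.png

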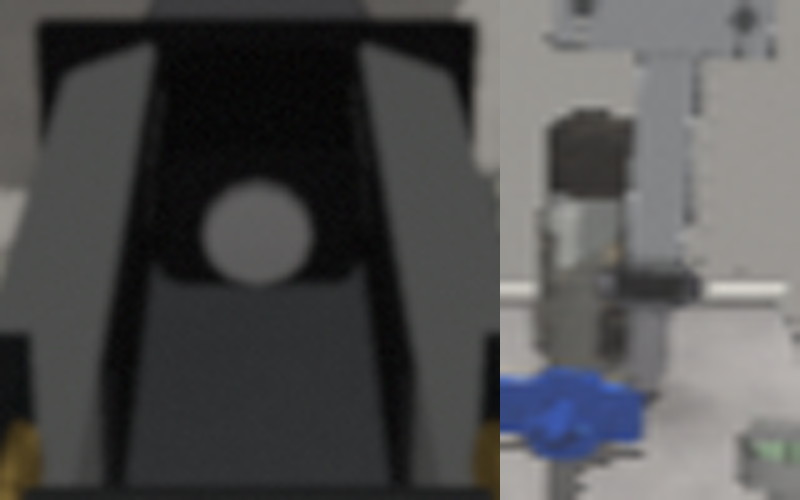

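The pin is held upright: its handle top is at full-frame (284.6,280.4), with the rest at the fingertips. I compute the offset and the slide to the hole.

```bash
python3 - <<'E'
from h import *
f=load('w7');s=read_state();R=np.array(s['eef_rot']);p=np.array(s['position'])
for dz in(.035,.0375,.039):
    c=atz(f,284.6,280.4,p[2]+dz);print(dz,'pin in tool mm',1000*R.T@(c-p))
print(1000*R.T@(dep(f,284.6,280.4)-p))
# where was the pin wrt TCP command in w6 view: (0.4545,-0.0668) vs grip pose
g=np.array([.4535,-.0664,0]);print('w6 est', 1000*R.T@(np.array([.4545,-.0668,0])-g))
# rail hole from depth mask in w5
h=load('w5');Z=cloud(h)[...,2][118:150,268:306];m=(Z<.02).astype(np.uint8);ys,xs=np.nonzero(m)
y=np.array([.2315,.9728,0]);x=np.array([.9728,-.2315,0])
u,v=268+(xs.min()+xs.max())/2,118+(ys.min()+ys.max())/2;print('through',u,v,xs.max()-xs.min()+1,ys.max()-ys.min()+1,[xs.mean()+268,ys.mean()+118])
for z in(.0315,.041,.0503): q=atz(h,xs.mean()+268,ys.mean()+118,z);print(z,q,q@x,q@y)
t=np.array([.5835,-.2205,0]);print('TCP->hole slide cm',100*R.T@(t-p))
E
```

```text
0.035 pin in tool mm [  1.46824822   0.53430849 -35.00282367]
0.0375 pin in tool mm [  2.90359712   0.52792277 -37.50540014]
0.039 pin in tool mm [  3.76480647   0.52409134 -39.00694602]
[  1.8156229    0.53276305 -35.60848248]
w6 est [ 1.05532916  0.2151199  -0.00194617]
through 287.0 133.0 17 17 [np.float64(286.60176991150445), np.float64(132.84513274336283)]
0.0315 [ 0.58397098 -0.22023569  0.0315    ] 0.6190715348165415 -0.07905600118132369
0.041 [ 0.58395125 -0.22003198  0.041     ] 0.6190051773331406 -0.07886239972410886
0.0503 [ 0.58393193 -0.21983256  0.0503    ] 0.6189402168493903 -0.0786728740870459
TCP->hole slide cm [15.68302488 12.85441266 15.56130594]
```

Call:
send_rows([
  [3.1,2.55,0],
  [3.1,2.55,0],
  [3.1,2.55,0],
  [3.1,2.55,0],
  [3.1,2.55,0],
], gripper=[0.15,0.15,0.15,0.15,0.15], roll=[0,0,0,0,0])

```text
t: 13.25
position: [0.5835, -0.2206, 0.156]
eef_rot: [[0.984, -0.179, -0.001], [-0.179, -0.984, 0.001], [-0.001, -0.0, -1.0]]
contact_force: [0.9, 0.2, -0.9]
width: 0.0251
gripper_force: 25.0
```

Call:
send_rows([
  [0,0,1.5],
  [0,0,1.5],
  [0,0,1],
  [0,0,0],
  [0,0,0],
], gripper=[0.15,0.15,0.15,0.15,0.15], roll=[0,0,0,0,0])

```text
t: 13.75
position: [0.582, -0.2183, 0.1163]
eef_rot: [[0.984, -0.178, -0.001], [-0.178, -0.984, 0.001], [-0.001, -0.0, -1.0]]
contact_force: [-0.1, -0.5, -0.4]
width: 0.0249
gripper_force: 25.0
```

```bash
python3 - <<'E'
from h import *
s=read_state();R=np.array(s['eef_rot']);p=np.array(s['position']);print(p,s['contact_force'])
t=np.array([.5839,-.2201,0]);print('corr mm',1000*R.T@(t-p)-[1.5,.3,0])
f=snap('wrist','w8')
c=proj(f,p+[0,0,.037])[0];g=cv2.cvtColor(f['color'],cv2.COLOR_RGB2GRAY)
print(c)
E
```

```text
[ 0.58197434 -0.21830726  0.11630722] [-0.06254301 -0.48856011 -0.35117952]
corr mm [  0.86919899   1.17701249 116.30346402]
[283.52510704 284.87992131]
```

Call:
send_rows([
  [0.09,0.12,0],
  [0,0,0.6],
  [0,0,0.6],
  [0,0,0],
  [0,0,0],
], gripper=[0.15,0.15,0.15,0.15,0.15], roll=[0,0,0,0,0])

```text
t: 14.3
position: [0.5831, -0.2206, 0.1042]
eef_rot: [[0.984, -0.179, -0.001], [-0.179, -0.984, 0.001], [-0.001, -0.0, -1.0]]
contact_force: [0.7, -0.5, -1.7]
width: 0.0248
gripper_force: 25.0
```

Call:
send_rows([
  [0,0,0.2],
  [0,0,0.2],
  [0,0,0.2],
  [0,0,0.2],
  [0,0,0],
], gripper=[0.15,0.15,0.15,0.15,0.15], roll=[0,0,0,0,0])

```text
t: 14.8
position: [0.5831, -0.2206, 0.0963]
eef_rot: [[0.984, -0.178, -0.001], [-0.178, -0.984, 0.0], [-0.001, -0.0, -1.0]]
contact_force: [-0.8, -0.2, -0.7]
width: 0.0248
gripper_force: 25.0
```

Call:
send_rows([
  [-0.06,-0.08,0],
  [0,0,0],
  [0,0,0.2],
  [0,0,0.2],
  [0,0,0],
], gripper=[0.15,0.15,0.15,0.15,0.15], roll=[0,0,0,0,0])

```text
t: 15.3
position: [0.5827, -0.2197, 0.0923]
eef_rot: [[0.984, -0.178, -0.001], [-0.178, -0.984, 0.0], [-0.001, -0.0, -1.0]]
contact_force: [0.3, 1.2, -0.7]
width: 0.0252
gripper_force: 25.0
```

Call:
send_rows([
  [0,0,0.15],
  [0,0,0.15],
  [0,0,0],
], gripper=[0.15,0.15,0.15], roll=[0,0,0])

```text
t: 15.6
position: [0.5827, -0.2198, 0.0894]
eef_rot: [[0.984, -0.178, -0.001], [-0.178, -0.984, 0.0], [-0.001, -0.0, -1.0]]
contact_force: [-0.1, -0.1, -0.9]
width: 0.0249
gripper_force: 25.0
```

Call:
send_rows([
  [0,0,0.15],
  [0,0,0.15],
  [0,0,0.1],
  [0,0,0],
  [0,0,0],
], gripper=[0.15,0.15,0.15,0.15,0.15], roll=[0,0,0,0,0])

```text
t: 16.1
position: [0.5829, -0.2198, 0.0857]
eef_rot: [[0.984, -0.178, -0.0], [-0.178, -0.984, 0.0], [-0.0, -0.0, -1.0]]
contact_force: [-1.2, -0.2, -0.8]
width: 0.025
gripper_force: 25.0
```

Call:
send_rows([
  [0,0,0.15],
  [0,0,0.15],
  [0,0,0.1],
  [0,0,0],
  [0,0,0],
], gripper=[0.15,0.15,0.15,0.15,0.15], roll=[0,0,0,0,0])

```text
t: 16.6
position: [0.5829, -0.2199, 0.0817]
eef_rot: [[0.984, -0.178, -0.0], [-0.178, -0.984, 0.0], [-0.0, -0.0, -1.0]]
contact_force: [0.6, 0.3, -1.7]
width: 0.025
gripper_force: 25.0
```

Call:
send_rows([
  [0,0,0.15],
  [0,0,0.15],
  [0,0,0.15],
  [0,0,0.15],
  [0,0,0],
], gripper=[0.15,0.15,0.15,0.15,0.15], roll=[0,0,0,0,0])

```text
t: 17.1
position: [0.5829, -0.2198, 0.0754]
eef_rot: [[0.984, -0.178, -0.0], [-0.178, -0.984, 0.0], [-0.0, -0.0, -1.0]]
contact_force: [-1.0, -0.0, -0.7]
width: 0.0249
gripper_force: 25.0
```

Call:
send_rows([
  [0,0,0.15],
  [0,0,0.15],
  [0,0,0.15],
  [0,0,0.15],
  [0,0,0],
], gripper=[0.15,0.15,0.15,0.15,0.15], roll=[0,0,0,0,0])

```text
t: 17.6
position: [0.5829, -0.2198, 0.0694]
eef_rot: [[0.984, -0.178, -0.0], [-0.178, -0.984, 0.0], [-0.0, -0.0, -1.0]]
contact_force: [-0.4, 0.2, -0.5]
width: 0.0249
gripper_force: 25.0
```

Call:
send_rows([
  [0,0,0.1],
  [0,0,0.1],
  [0,0,0.1],
  [0,0,0.1],
  [0,0,0],
], gripper=[0.15,0.15,0.15,0.15,0.15], roll=[0,0,0,0,0])

```text
t: 18.1
position: [0.583, -0.2198, 0.0656]
eef_rot: [[0.984, -0.178, -0.0], [-0.178, -0.984, 0.0], [-0.0, -0.0, -1.0]]
contact_force: [0.1, -0.1, -1.0]
width: 0.0249
gripper_force: 25.0
```

Call:
send_rows([
  [0,0,0.1],
  [0,0,0],
  [0,0,0],
], gripper=[0.15,0.15,0.15], roll=[0,0,0])

```text
t: 18.4
position: [0.583, -0.2199, 0.0647]
eef_rot: [[0.984, -0.178, 0.0], [-0.178, -0.984, 0.0], [0.0, -0.0, -1.0]]
contact_force: [-0.2, -0.1, -1.1]
width: 0.025
gripper_force: 25.0
```

Call:
send_rows([
  [0,0,0.1],
  [0,0,0],
  [0,0,0],
], gripper=[0.15,0.15,0.15], roll=[0,0,0])

```text
t: 18.7
position: [0.5831, -0.2199, 0.0642]
eef_rot: [[0.984, -0.178, 0.0], [-0.178, -0.984, -0.0], [0.0, 0.0, -1.0]]
contact_force: [-1.8, -0.8, 2.1]
width: 0.0248
gripper_force: 25.0
```

Call:
send_rows([
  [0,0,0.1],
  [0,0,0],
  [0,0,0],
], gripper=[0.15,0.15,0.15], roll=[0,0,0])

```text
t: 19.0
position: [0.5831, -0.2199, 0.0632]
eef_rot: [[0.984, -0.178, 0.0], [-0.178, -0.984, -0.0], [0.0, 0.0, -1.0]]
contact_force: [-1.8, 1.6, 3.5]
width: 0.0251
gripper_force: 25.0
```

Call:
send_rows([
  [0,0,0.1],
  [0,0,0],
  [0,0,0],
], gripper=[0.15,0.15,0.15], roll=[0,0,0])

```text
t: 19.3
position: [0.5831, -0.22, 0.0621]
eef_rot: [[0.984, -0.179, 0.0], [-0.179, -0.984, -0.0], [0.0, 0.0, -1.0]]
contact_force: [-3.0, 1.7, 5.2]
width: 0.0251
gripper_force: 25.0
```

Call:
send_rows([
  [0,0,0.1],
  [0,0,0],
  [0,0,0],
  [0,0,0],
], gripper=[0.15,0.15,0.15,0.15], roll=[0,0,0,0])

```text
t: 19.7
position: [0.5831, -0.2199, 0.0614]
eef_rot: [[0.984, -0.178, 0.0], [-0.178, -0.984, -0.0], [0.0, 0.0, -1.0]]
contact_force: [-3.0, 0.8, 6.6]
width: 0.0252
gripper_force: 25.0
```

Call:
send_rows([
  [0,0,0.05],
  [0,0,0],
  [0,0,0],
  [0,0,0],
  [0,0,0],
], gripper=[0.15,0.15,0.3,0.35,0.4], roll=[0,0,0,0,0])

```text
t: 20.2
position: [0.5832, -0.22, 0.061]
eef_rot: [[0.984, -0.179, 0.001], [-0.179, -0.984, -0.0], [0.001, 0.0, -1.0]]
contact_force: [-2.9, 1.0, 5.8]
width: 0.0367
gripper_force: 3.3
```

Call:
send_rows([
  [0,0,0],
  [0,0,0],
  [0,0,0],
  [0,0,0],
], gripper=[0.42,0.44,0.44,0.44], roll=[0,0,0,0])

```text
t: 20.6
position: [0.584, -0.221, 0.0614]
eef_rot: [[0.984, -0.178, 0.002], [-0.178, -0.984, -0.002], [0.003, 0.002, -1.0]]
contact_force: [-1.0, -0.3, 5.6]
width: 0.0416
gripper_force: 3.0
```

Call:
send_rows([
  [0,0,0],
  [0,0,-0.1],
  [0,0,-0.1],
  [0,0,-0.1],
  [0,0,0],
], gripper=[0.46,0.46,0.46,0.46,0.46], roll=[0,0,0,0,0])

```text
t: 21.1
position: [0.5828, -0.2197, 0.0627]
eef_rot: [[0.984, -0.178, -0.0], [-0.178, -0.984, 0.0], [-0.0, -0.0, -1.0]]
contact_force: [0.0, 0.6, 0.2]
width: 0.0433
gripper_force: 0.0
```

```bash
python3 - <<'E'
from h import *
s=read_state();R=np.array(s['eef_rot']);p=np.array(s['position']);print(p,s['width'],s['contact_force'])
f=snap('wrist','w9')
c=proj(f,p+[0,0,.037])[0].astype(int);P=cloud(f)[c[1]-14:c[1]+10,c[0]-8:c[0]+9];z=P[...,2]-0
print(np.percentile(z,[10,50,90]));
E
```

```text
[ 0.58281521 -0.21966079  0.06272318] 0.04333287662480236 [0.01485493 0.63140188 0.20174237]
[-0.00044699  0.09814308  0.09902057]
```

Call:
send_rows([
  [0,0,-0.2],
  [0,0,0],
  [0,0,-1],
  [0,0,-2],
  [0,0,-4],
], gripper=[0.55,0.55,0.6,0.6,0.6], roll=[0,0,0,0,0])

```text
t: 21.65
position: [0.5804, -0.2185, 0.1329]
eef_rot: [[0.984, -0.179, -0.007], [-0.179, -0.984, 0.004], [-0.007, -0.002, -1.0]]
contact_force: [-0.6, -0.4, -0.8]
width: 0.0567
gripper_force: 0.0
```

Call:
send_rows([
  [0,0,-3],
  [-4,0,0],
  [-4,0,0],
  [0,0,0],
  [0,0,0],
], gripper=[0.6,0.6,0.6,0.6,0.6], roll=[0,0,0,0,0])

```text
t: 22.15
position: [0.5041, -0.2056, 0.1661]
eef_rot: [[0.984, -0.179, 0.001], [-0.179, -0.984, -0.001], [0.002, 0.0, -1.0]]
contact_force: [0.3, 0.5, 0.4]
width: 0.0563
gripper_force: 0.0
```

```bash
python3 - <<'E'
from h import *
f=snap('wrist','w10');print(read_state()['contact_force'])
c=proj(f,[.5839,-.2201,.08])[0];u,v=c.astype(int);u0,v0=u-50,v-37
cv2.imwrite('pics/crop10.png',cv2.resize(f['color'][v0:v0+75,u0:u0+100,::-1],None,fx=7,fy=7,interpolation=cv2.INTER_CUBIC))
print(u0,v0);P=cloud(f);q=P[(np.linalg.norm(P[...,:2]-[.5839,-.2201],axis=2)<.03)];z=q[:,2]
print(np.histogram(z,np.arange(.045,.106,.004)));k=q[(z>.096)];print(k.mean(0),np.median(k[:,2]),'rest',np.median(z[(z>.058)&(z<.068)]))
E
```

```text
[ 0.00592146 -0.1911525   0.96461409]
233 92
(array([  37, 1174,  244,  277,  465,    0,    0,    0,    0,    0,   73,
        121,  393,  159,    0]), array([0.045, 0.049, 0.053, 0.057, 0.061, 0.065, 0.069, 0.073, 0.077,
       0.081, 0.085, 0.089, 0.093, 0.097, 0.101, 0.105]))
[ 0.58604172 -0.22070197  0.30050302] 0.34499525776027007 rest 0.061300037717818
```

View pics/crop10.png

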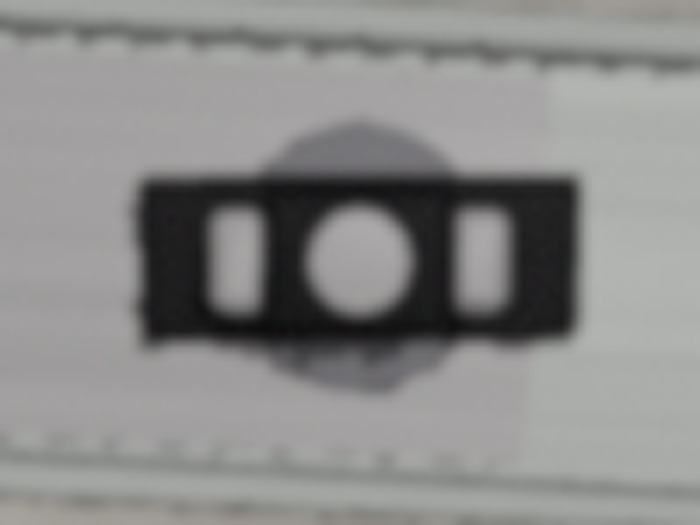

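The pin stands upright with both buttons out. Its rest is about 11 mm above the foot, so the collar is squeezed by about 2 mm and the fence is locked. I hand in.

```bash
python3 -c "
from bench import *
print(finish_job())"
```

```text
the job is handed in; nothing more can be done
None
```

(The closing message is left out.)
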